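# Turn the keyed plug home in the drilling fixture

### The job

Take the red-handled keyed plug out of the wooden rack and stand its nose in the bore of the drilling fixture, so that its two brass wings rest on the rim crosswise to the slot. Then turn it by its handle while pressing down lightly until the wings line up with the slot and drop to its bottom, and let go. Leave the black-handled plug alone in the rack.

Things in the scene. Friction and masses are not known exactly. Their poses are not given: they have to be found in the camera images.
- keyed_plug_grip (a point): Centre of the red handle of the keyed plug (loose, 150 g, upright in either rack hole): a flat bar 50 mm long (along x), 14 thick (y), 28 high (z up); grasp across its thickness from above. Below it a neck 14 mm thick, 8 high, then a steel hub 28 mm in diameter, its top 22 mm below this point. The plug is the same after half a turn.
- keyed_plug: Origin: plug's axis at the underside of its two brass wings, 37 mm below the handle centre; same axes. The wings are in line with the handle: 54 mm tip to tip along x, 8 thick, 10 high. Below them the nose: 28 mm in diameter for 8 mm, then a cone narrowing to 12 mm in diameter, its tip 20 mm below this point.
- blank_plug_grip (a point): Centre of the handle of the black-handled blank plug in the other rack hole: same handle, size and weight, but a full round steel collar 54 mm in diameter in place of the wings. To be left alone.
- socket (a point): Centre of the fixture's bore at the height of its flat rim, 56 mm above the bench; z up, x along the slot. Bore 34 mm in diameter, 36 deep. The slot crosses it centrally: 64 mm long (x), 18 wide, 14 deep, dark floor, red marks at both ends; it takes the wings within about 10 degrees. Plug's handle centre is 37 mm above this point with wings on the rim, 23 mm fully home.
- fixture: The drilling fixture, fixed to the bench: blue base plate 130 x 115 x 10 mm with a screw at each corner, and over it, on springs, a metal block 84 x 84 x 36 mm with a steel top, which holds the bore and the slot. Pressed with more than about 4 N it gives straight down, 1.5 N a mm, 8 mm at most, and springs back. Origin: centre of its underside, 56 mm below the rim; x along the slot.
- rack_top (a point): Centre of the top of a wooden rack fixed to the bench, 84 x 210 x 30 mm, x along its short side; its two holes, 34 mm in diameter, are 65 mm either side of this point along y. The plugs stand with the nose in a hole and wings or collar on the rack's top.
Mind the look-alikes: they are no part of the job. Leave any purple look-alike of the fixture alone. What is shaped like the keyed_plug but green is not meant.

How it is judged (in metres and radians):
On the way:
1. the plug's nose is in the bore and its wings rest on the rim crosswise to the slot (at least 15 degrees off it) (horizontal distance between keyed_plug_grip and socket below 0.01 m and z of keyed_plug_grip in the frame of socket between 0.031 and 0.043 m and angle between the x axis of keyed_plug_grip and the x axis of socket, either way round above 0.26 rad and angle between keyed_plug_grip's own z axis and vertical below 0.25 rad and contact force between keyed_plug and fixture above 0.3 N), for 0.1 s.
At the end, for the whole second after the job is handed in: The keyed plug stands in the fixture's socket, released and at rest: handle centre within 10 mm of the bore's axis and less than 27 mm above the rim (wings within 4 mm of the slot floor), wings along the slot within 20 degrees, upright within 8 degrees (horizontal distance between keyed_plug_grip and socket below 0.01 m and z of keyed_plug_grip in the frame of socket below 0.027 m and angle between the x axis of keyed_plug_grip and the x axis of socket, either way round below 0.35 rad and angle between keyed_plug_grip's own z axis and vertical below 0.14 rad and linear speed of keyed_plug below 0.02 m/s); the robot touches nothing.
It fails at once if the black-handled plug is moved more than 20 mm (distance of blank_plug_grip from where it was at the start of the episode above 0.02 m).
It fails at once if the keyed plug is pressed on the fixture with more than 40 N (contact force between keyed_plug and fixture above 40 N).
It also fails if it takes over 48 s, if anything falls off the work surface, if the arm or the gripper's body presses on something with over 40 N, if the wrist force passes 120 N, or if a joint passes its speed limit or range.

### The arm

A 6-joint arm with a two-finger parallel gripper is mounted at the origin on a cart in front of the work surface, level with it; the furniture and walls round the work are solid. World frame = base frame: x ahead of the robot, y to its left, z up, the work surface at z = 0. Lengths are in mm, angles in rad, forces in N, time in s.
With the tool pointing down it reaches from about 275 to 825 mm from the base axis. Payload 5.2 kg.
Tool frame: the origin (TCP) lies at the very end of the fingers, on their centre line; the grasp point (between the pads) lies 19 mm behind it; z points along the fingers, y is the line along which they close (so a half turn about z gives the same grasp; the last joint's range is limited). The gripper opens to 93 mm and grips with 3 to 60 N. Pads are 15 mm wide; open, the fingers measure 128 mm over their backs; the gripper's body (75 mm by 188 mm) begins 65 mm behind the grasp point.
Start: joints at [-1.306, 0.259, 1.535, -0, 1.348, -0.203], TCP at [248.028, -490.904, 218.653] pointing down, gripper open.
Joint ranges: [-3.14, 3.14], [-0.91, 2.08], [0.19, 2.58], [-1.22, 4.36], [0.22, 2.71], [-3.12, 3.12]. Speed limits (rad/s): [2.57, 2.57, 3.14, 3.14, 3.14, 3.14].

### API

Orientations are given as [roll, pitch, yaw] about the fixed x, y, z axes, in that order (R = Rz(yaw) Ry(pitch) Rx(roll)).
In Python, from bench import robot gives the robot as it stands. The module is installed in compiled form; this text tells all that it offers. Calls block until the motion is done:
- robot.move_ptp(position, orientation): joint-space move of the TCP to a pose.
- robot.move_linear(position, ori=None, speed=150, f_stop=None): straight line of the TCP; ori=None keeps the orientation; speed is the mean speed in mm/s. With f_stop (N) it stops when the force on the tool has changed by that much, and returns True; else False.
- robot.move_j(angles): joint-space move.
- robot.move_gripper(opening): opening from 0.0 (shut) to 1.0 (fully open); the grip force is fixed at half the most; returns when the fingers have stopped.
- robot.sleep(seconds).
- robot.inverse_kinematics(position, orientation): joint angles nearest the present ones, or None.
- robot.get_image(name): name is "side" or "top" or "wrist"; returns a dict with "img" (384x512x3 uint8, blue, green, red), "fovy" (degrees; the focal length in pixels is half the picture's height over the tangent of half this angle, whatever the lens; pixels are square), "cx", "cy" (the principal point, pixels), "eye" and "orientation" of the camera in the world. Camera axes: x right, y down, z forward; pixel columns grow to the right and rows downward; lengths in mm; the calibration is good to about 2 mm. A picture is of the moment at which its call begins. There is no depth.
A pose or a line that the arm cannot do raises robot.MotionError and nothing moves.
- robot.hand_in(): hands the job in; it is judged then, once.
Readings, each from a call of its own:
- robot.current_t(): time.
- robot.current_qpos(): joint angles.
- robot.current_joint_vel(): joint speeds.
- robot.current_joint_efforts(): joint torques, N m.
- robot.current_tcp_pos(): TCP position.
- robot.current_eef_rot(): TCP orientation.
- robot.current_contact_force(): force on the tool from outside, world axes, zero at the start.
- robot.current_ft_torque(): the same for the moment, N m.
- robot.current_gripper_width(): opening from 0.0 (shut) to 1.0 (fully open).
- robot.current_finger_force(): force on a finger pad.
Only numpy, scipy, OpenCV 4.12 (cv2) and the standard library are available. Lean on these libraries where they do the work, as an engineer would, in place of code of your own. Each camera call takes 0.05 s, during which the arm holds its last target. There are 200 camera calls.

## Working session

There is one attempt and no reset: what is moved stays moved. The work goes in short steps, each a Python script; the robot and the scene stay as the last script left them, time stands still between calls to the robot, and variables do not carry over. Pictures are saved under pics/ and viewed, at most 10 in all, crops included, and the job is handed in when it is done.

```bash
mkdir -p pics; python3 - <<'E'
from bench import robot
import cv2,pickle
d={}
for n in("top","side"):
    im=robot.get_image(n); d[n]=im
    cv2.imwrite(f"pics/{n}0.png",im["img"]); print(n,{k:v for k,v in im.items() if k!="img"})
pickle.dump(d,open("d0.pkl","wb")); print(robot.current_eef_rot(),robot.current_t())
E
```

```text
top {'fovy': 48.77408106139876, 'cx': 263.2378335102418, 'cy': 191.24135077165732, 'eye': array([360.65334649, 297.81627007, 994.1538031 ]), 'orientation': array([-3.00728171e+00, -2.35045693e-04, -1.58874533e+00])}
side {'fovy': 44.98817926798957, 'cx': 253.1188786889871, 'cy': 195.7295950455942, 'eye': array([ 448.73643323, 1043.08596527,  705.62925445]), 'orientation': array([-2.28553585,  0.02053041, -3.10087506])}
[-3.13997183e+00 -3.26255434e-04  4.67808930e-01] 0.1
```

View pics/top0.png

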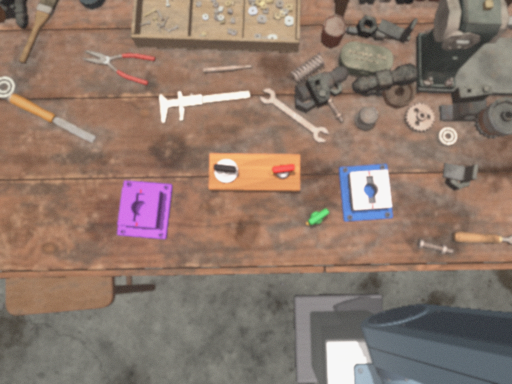

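View pics/side0.png

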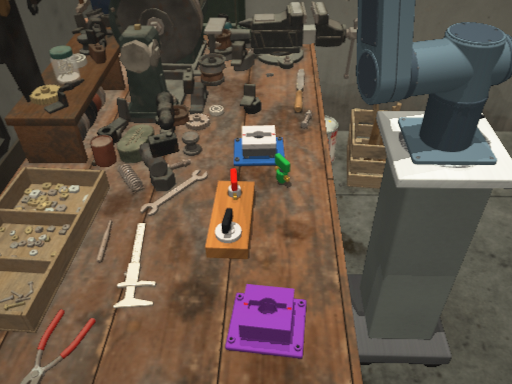

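The keyed plug candidates are the red handle in the rack at top (284,168), the black handle in the rack at (226,169), and a green look-alike on the bench at (318,217). The red one in the rack fits. For the fixture, the blue and white one at (367,193) fits and the purple one at (146,209) is the look-alike. I'll confirm both in an enlarged crop.

```bash
cat > h.py <<'E'
import numpy as np,cv2
from scipy.spatial.transform import Rotation as R
def ray(c,uv):
    f=c["img"].shape[0]/2/np.tan(np.radians(c["fovy"])/2)
    d=R.from_euler("xyz",c["orientation"]).as_matrix()@np.array([(uv[0]-c["cx"])/f,(uv[1]-c["cy"])/f,1])
    return np.array(c["eye"]),d
def onz(c,uv,z):
    e,d=ray(c,uv); return e+d*(z-e[2])/d[2]
def tri(c1,p1,c2,p2):
    e1,d1=ray(c1,p1); e2,d2=ray(c2,p2)
    s=np.linalg.lstsq(np.c_[d1,-d2],e2-e1,rcond=None)[0]
    a,b=e1+s[0]*d1,e2+s[1]*d2
    return (a+b)/2,np.linalg.norm(a-b)
def mask(c,lo,hi,box=None):
    m=cv2.inRange(cv2.cvtColor(c["img"],cv2.COLOR_BGR2HSV),lo,hi)
    if box:
        k=np.zeros_like(m); x0,y0,x1,y1=box; k[y0:y1,x0:x1]=1; m*=k
    return m
def red(c,box=None): return mask(c,(0,170,90),(6,255,255),box)|mask(c,(174,170,90),(180,255,255),box)
def blobs(m,amin=3):
    n,_,s,ce=cv2.connectedComponentsWithStats(m)
    return [(tuple(np.round(ce[i],1)),int(s[i,4])) for i in range(1,n) if s[i,4]>=amin]
def rect(m):
    c=max(cv2.findContours(m,cv2.RETR_EXTERNAL,cv2.CHAIN_APPROX_NONE)[0],key=cv2.contourArea)
    return cv2.minAreaRect(c)
def axis(c,r,z):
    "centre and world yaw of long side of a minAreaRect on plane z"
    b=cv2.boxPoints(r); e=[b[1]-b[0],b[2]-b[1]]; l=max(e,key=np.linalg.norm); m=np.array(r[0])
    p,q=onz(c,m-l/2,z),onz(c,m+l/2,z); return onz(c,m,z),np.arctan2(*(q-p)[1::-1])%np.pi,np.linalg.norm(q-p)
E
python3 - <<'E'
from h import *;import pickle
d=pickle.load(open("d0.pkl","rb"));t,s=d["top"],d["side"]
print("red top",blobs(red(t,(205,145,400,230)))); print("red side",blobs(red(s,(200,110,300,260))))
r=rect(red(t,(260,150,310,190)));print(r,axis(t,r,81))
w=mask(t,(0,0,180),(180,60,255),(335,160,400,225));r=rect(w);print("white",r,onz(t,r[0],56),axis(t,r,56))
b=mask(t,(100,130,60),(125,255,255),(330,155,405,230));r=rect(b);print("blue",r,onz(t,r[0],10),axis(t,r,10))
o=mask(t,(8,120,120),(20,255,255),(200,145,310,200));r=rect(o);print("rack",r,axis(t,r,30))
a=cv2.resize(t["img"][145:225,200:400],None,fx=4,fy=4,interpolation=2)
b=cv2.resize(s["img"][115:195,200:400],None,fx=4,fy=4,interpolation=2)[:270]
cv2.imwrite("pics/crop1.png",np.vstack([a,b])[:600])
E
```

```text
red top [((np.float64(280.7), np.float64(165.7)), 3), ((np.float64(283.0), np.float64(170.3)), 36)]
red side [((np.float64(233.3), np.float64(178.2)), 138)]
((283.0693054199219, 170.19305419921875), (2.388089179992676, 20.199254989624023), 84.2894058227539) (array([529.75757322, 251.11909856,  81.        ]), np.float64(1.654068549615056), np.float64(44.28112739527333))
white ((370.66339111328125, 189.1336669921875), (39.60247802734375, 39.9009895324707), 84.2894058227539) [487.84795674  54.97088879  56.        ] (array([487.84795674,  54.97088879,  56.        ]), np.float64(1.6531681692692808), np.float64(89.57285671864754))
blue ((362.541015625, 192.45082092285156), (52.60126876831055, 41.555908203125), 84.80557250976562) [486.5800555   62.50902333  10.        ] (array([486.5800555 ,  62.50902333,  10.        ]), np.float64(0.04071386126261567), np.float64(124.087003395318))
rack ((254.0, 171.99998474121094), (91.99998474121094, 37.99999237060547), -0.0) (array([536.16328368, 315.79492746,  30.        ]), np.float64(1.552890021048392), np.float64(212.64882048625873))
```

View pics/crop1.png

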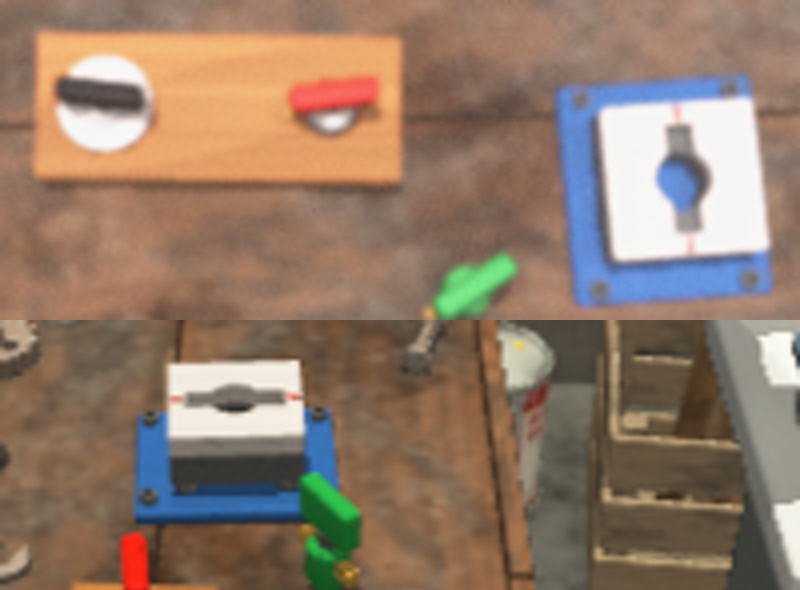

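The crop confirms both choices. The red plug is in the rack's right hole and the blue-based fixture has its slot along world x, with marks at crop (677,105) and (691,245). Next I'll move above each one and look with the wrist camera.

```bash
python3 - <<'E'
from h import *;import pickle
from bench import robot
d={}
for n,p,y in(("fix",[487,55,250],0.08+np.pi/2),("plug",[530,251,230],1.65)):
    for yy in(y,y-np.pi):
        q=robot.inverse_kinematics(p,[np.pi,0,yy]); print(n,yy,None if q is None else np.round(q,2))
for n,p,y in(("fix",[487,55,250],0.08+np.pi/2),("plug",[530,251,230],1.65)):
    robot.move_ptp(p,[np.pi,0,y]); robot.sleep(.2)
    d[n]=robot.get_image("wrist"); print(robot.current_t(),robot.current_qpos(),{k:v for k,v in d[n].items() if k!="img"})
pickle.dump(d,open("d1.pkl","wb"))
cv2.imwrite("pics/w1.png",cv2.resize(np.hstack([d["fix"]["img"],d["plug"]["img"]]),(800,300),interpolation=3))
E
```

```text
fix 1.6507963267948966 [-0.12  0.13  1.62  0.    1.39 -0.2 ]
fix -1.4907963267948965 [-0.12  0.13  1.62 -0.    1.39  2.95]
plug 1.65 [ 0.25  0.32  1.43 -0.    1.4   0.17]
plug -1.4915926535897932 [ 0.25  0.32  1.43  0.    1.4  -2.97]
2.4917 [-1.16713571e-01  1.29637555e-01  1.61970298e+00 -5.47495889e-05
  1.39250108e+00 -1.95578871e-01] {'fovy': 59.16104402542134, 'cx': 251.08034981004212, 'cy': 194.5980928335183, 'eye': array([480.63951385, 133.61590963, 415.61525653]), 'orientation': array([ 2.84944348e+00, -5.14573323e-04,  7.82848968e-02])}
3.5667 [ 2.49751143e-01  3.15941616e-01  1.42703573e+00 -2.25445530e-04
  1.39794236e+00  1.72725635e-01] {'fovy': 59.16104402542134, 'cx': 251.08034981004212, 'cy': 194.5980928335183, 'eye': array([523.86945182, 328.69789164, 396.24430504]), 'orientation': array([ 2.84926438e+00, -1.44495768e-03,  7.65724425e-02])}
```

View pics/w1.png

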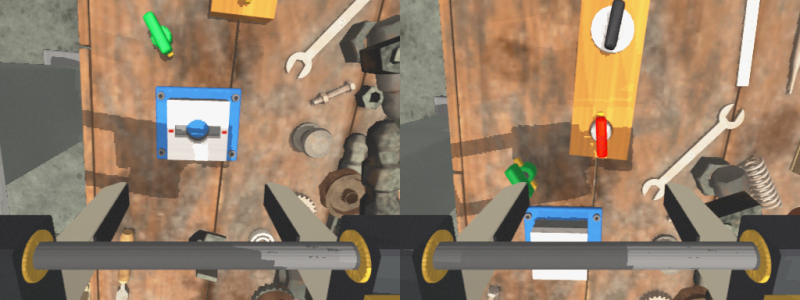

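The wrist views show the fixture's slot at about full-resolution pixel (253,168), with red marks either side. The red handle is at about (257,174) in the second image.

```bash
python3 - <<'E'
from h import *;import pickle
d=pickle.load(open("d1.pkl","rb"));f,p=d["fix"],d["plug"];d0=pickle.load(open("d0.pkl","rb"))
bl=blobs(mask(f,(0,80,80),(8,255,255),(205,125,295,205))|mask(f,(172,80,80),(180,255,255),(205,125,295,205)));print(bl)
P=[onz(f,b[0],56) for b in bl];print(np.round(P,1))
w=mask(f,(0,0,190),(180,60,255),(200,115,300,210));r=rect(w);print("white",r,axis(f,r,56))
b=mask(f,(100,130,60),(125,255,255),(190,100,320,215));r=rect(b);print("blue",axis(f,r,10))
m=red(p,(230,130,290,210));print(blobs(m));r=rect(m);print(r,axis(p,r,81),axis(p,r,67))
# top edge view from top camera, looser mask, side tri
m=mask(d0["top"],(0,120,80),(6,255,255),(265,155,302,180))|mask(d0["top"],(172,120,80),(180,255,255),(265,155,302,180));r=rect(m);print("top",r,axis(d0["top"],r,81))
x=p["img"][120:220,200:320];y=f["img"][105:215,190:310]
cv2.imwrite("pics/c2.png",np.hstack([cv2.resize(a,(400,400),interpolation=2) for a in(x,y)]))
E
```

```text
[((np.float64(218.5), np.float64(167.5)), 24), ((np.float64(286.6), np.float64(168.6)), 23)]
[[451.7  53.6  56. ]
 [525.4  58.2  56. ]]
white ((252.99453735351562, 166.7025604248047), (80.05184936523438, 76.7287368774414), 1.5481575727462769) (array([488.88176841,  57.4284189 ,  56.        ]), np.float64(0.05064373869178607), np.float64(86.72939046418497))
blue (array([488.59982681,  59.0793304 ,  10.        ]), np.float64(0.045942009557932366), np.float64(131.16362247540704))
[((np.float64(257.4), np.float64(174.9)), 652)]
((257.0, 175.0), (52.0, 14.0), 90.0) (array([535.72995681, 254.08984392,  81.        ]), np.float64(1.652412299955623), np.float64(51.0852798507967)) (array([536.25668185, 250.77650043,  67.        ]), np.float64(1.6524122999556226), np.float64(53.353977195889854))
top ((282.69000244140625, 168.32998657226562), (7.353911399841309, 21.354625701904297), 81.8698959350586) (array([533.9196993 , 251.84985467,  81.        ]), np.float64(1.6969710188463945), np.float64(46.861705841347835))
```

View pics/c2.png

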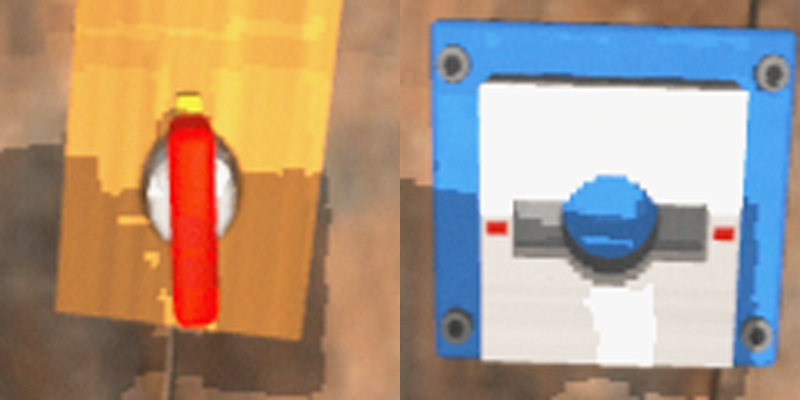

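```bash
python3 - <<'E'
from h import *;import pickle
from bench import robot
pi=np.pi
G=[535.7,253.3]; S=[488.5,55.9]; ys=0.062; F=lambda:np.round(robot.current_contact_force(),1)
robot.move_linear([*G,90],ori=[pi,0,1.655],speed=150)
print(robot.move_linear([*G,52],speed=60,f_stop=6),F())
robot.move_gripper(0.0); print("w",robot.current_gripper_width()*93,robot.current_finger_force(),F())
robot.move_linear([*G,150],speed=100); print("lift",F(),robot.current_gripper_width()*93)
robot.move_ptp([*S,150],[pi,0,ys+0.9]); robot.sleep(.2)
print(robot.current_t(),robot.current_tcp_pos(),F())
w=robot.get_image("wrist"); pickle.dump(w,open("d2.pkl","wb"))
s=robot.get_image("side"); t=robot.get_image("top")
cv2.imwrite("pics/g.png",np.vstack([np.hstack([cv2.resize(w["img"],(400,300)),cv2.resize(s["img"][90:210,170:330],(400,300))]),np.hstack([cv2.resize(t["img"][130:250,290:450],(400,300)),cv2.resize(s["img"],(400,300))])]))
E
```

```text
False [-0.1 -1.2  0.1]
w 14.239439108184678 29.998236084356904 [-0.6  0.6 -0.3]
lift [-0.5  0.2 -1.8] 13.78067285183451
8.7917 [488.91998441  57.13274436 149.91997438] [-1.1 -0.3 -1.8]
```

View pics/g.png

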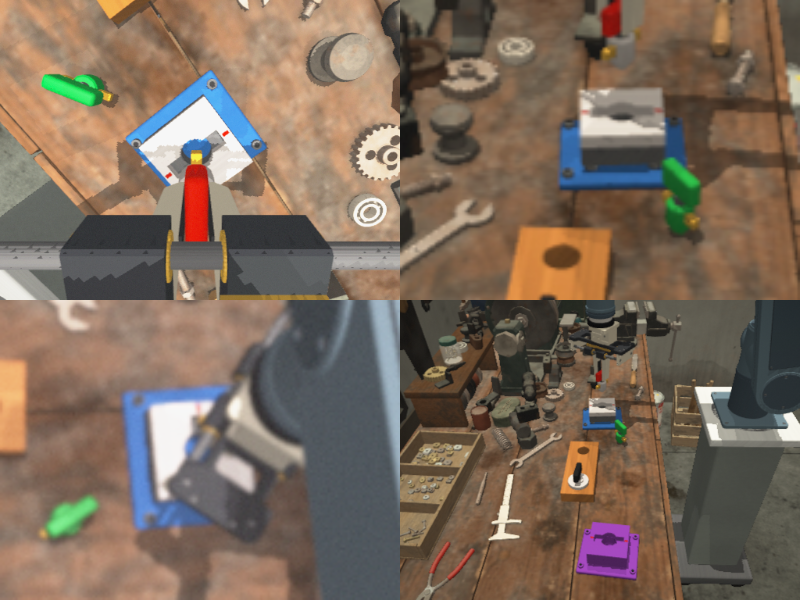

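The red plug is held squarely at 13.8 mm and upright, and the black plug is still in the rack. Now I'll lower it with a force stop.

```bash
python3 - <<'E'
from h import *
from bench import robot
S=[488.5,55.9]; F=lambda:np.round(robot.current_contact_force(),1)
P=lambda:np.round(robot.current_tcp_pos(),2)
print(P(),F())
print(robot.move_linear([*S,102],speed=100),P(),F())
print(robot.move_linear([*S,75],speed=20,f_stop=3.5),P(),F(),robot.current_ft_torque()); robot.sleep(.3)
print(P(),F(),robot.current_t())
s=robot.get_image("side");w=robot.get_image("wrist")
cv2.imwrite("pics/i.png",np.hstack([cv2.resize(w["img"][100:340,96:416],(400,300)),cv2.resize(s["img"][90:180,210:330],(400,300))]))
E
```

```text
[488.66  56.73 149.89] [ 0.3  1.5 -2. ]
False [488.74  55.9  102.19] [-0.  -0.  -1.4]
True [488.39  55.93  77.08] [ 0.2 -0.   3. ] [ 0.00955337 -0.16841818 -0.03008831]
[488.37  55.88  76.89] [ 2.4 -0.   3.4] 11.0
```

View pics/i.png

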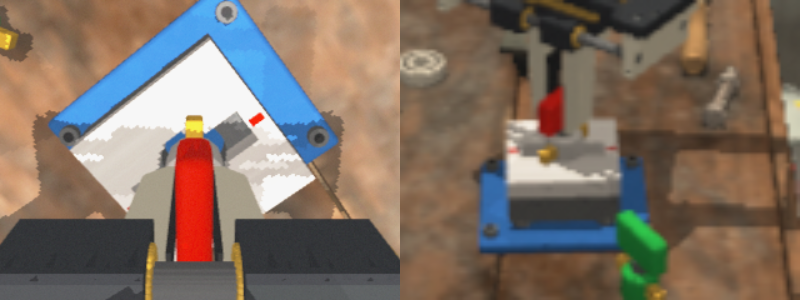

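The nose is in the bore and the wings rest on the rim crosswise: z is 77 against 78 expected, at about 5 N. Now I'll turn it under light pressure and push it home.

```bash
python3 - <<'E'
from h import *
from bench import robot
pi=np.pi; S=[488.4,55.9]; ys=0.062; F=lambda:np.round(robot.current_contact_force(),1)
P=lambda:np.round(robot.current_tcp_pos(),2)
robot.move_linear([*S,76],speed=20); print(P(),F())
for a in np.arange(.75,-.01,-.15):
    robot.move_linear([*S,76],ori=[pi,0,ys+a],speed=20); print(round(a,2),P(),F(),round(robot.current_t(),1))
print(robot.move_linear([*S,62.8],speed=20,f_stop=8),P(),F(),np.round(robot.current_eef_rot(),3),robot.current_t())
E
```

```text
[488.41  55.9   76.05] [0.1 0.2 4.6]
0.75 [488.05  55.91  75.96] [ 0.9 -0.1  4.9] 11.7
0.6 [487.93  55.91  75.92] [ 1.2 -0.8  5.7] 11.9
0.45 [487.9   55.94  75.89] [0.7 0.9 6. ] 12.2
0.3 [487.88  55.91  75.86] [-0.  -0.5  5.1] 12.6
0.15 [487.08  56.18  75.11] [ 1.1  0.5 -1.6] 12.8
-0.0 [487.48  56.08  75.35] [ 0.6 -0.1 -1.6] 13.2
False [488.22  55.92  63.02] [-2.2 -0.3  4.6] [-3.142  0.     0.062] 13.9583
```

The force dropped when the wings aligned, and the plug bottomed at z = 63, 14 mm below the rim contact. Now I'll release, retreat and check.

```bash
python3 - <<'E'
from h import *
from bench import robot
robot.move_gripper(0.6); robot.move_linear([488.4,55.9,200],speed=100)
robot.move_ptp([470,-60,260],[np.pi,0,0.062+np.pi/2]); robot.sleep(.3)
s=robot.get_image("side");t=robot.get_image("top")
m=red(t,(350,165,385,210));print(blobs(m),robot.current_t(),robot.current_contact_force())
cv2.imwrite("pics/e.png",np.hstack([cv2.resize(t["img"][145:235,320:440],(400,300)),cv2.resize(s["img"][90:210,190:350],(400,300))]))
E
```

```text
[((np.float64(372.2), np.float64(188.0)), 27)] 18.325 [-0.07678613  0.17816921 -0.30476189]
```

View pics/e.png

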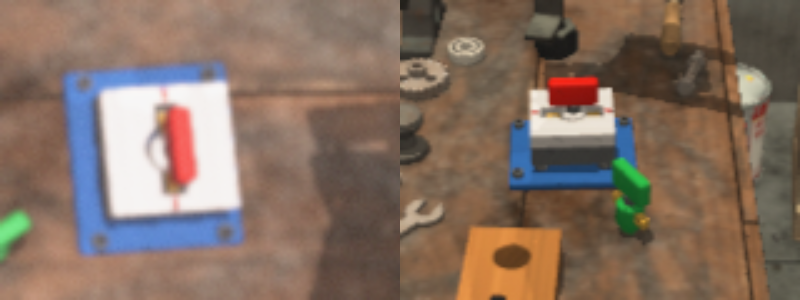

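The plug stands upright with its wings down in the slot and the handle along it, and the gripper is clear.

```bash
python3 -c "
from bench import robot
print(robot.hand_in())"
```

```text
the job is handed in; nothing more can be done
None
```

The red keyed plug is seated in the fixture's slot, released and upright in the last pictures, the black plug was never touched, and I handed the job in at about 18 s; no verdict was returned.

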